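# Clamp the filter housing and find the socket for its nut

## Robot

A 6-joint arm with a two-finger parallel gripper is mounted at the origin on the work surface. World frame = base frame: x ahead of the robot, y to its left, z up, the work surface at z = 0. Lengths are in m, angles in rad, forces in N, time in s.
With the tool pointing down it reaches from about 0.35 to 1 m from the base axis. Payload 7.1 kg.
Tool frame: the origin (TCP) lies on the centre line of the jaws, within the pads' length; the fingertips stand 14 mm ahead of it and the grasp point (between the pads) lies 5 mm behind it (tips_ahead is the distance from the TCP to the fingertips, in m); z points along the fingers, x is the direction in which the jaws open and shut, and the axes are right-handed (so a half turn about z gives the same grasp; the last joint's range is limited). The gripper opens to 85 mm and grips with 20 to 120 N. Pads are 22 mm wide; open, the fingers measure 114 mm over their backs; the gripper's body (76 mm by 85 mm) begins 54 mm behind the grasp point. The pads swing forward as they close: fully open they stand 13 mm farther back than shut.
Start: joints at [1.288, 0.423, 1.63, -0, 1.089, -0.019], TCP at [0.163, 0.603, 0.245] pointing down, gripper open.
Joint ranges: [-3, 3], [-0.9, 2.11], [0.09, 2.58], [-1.31, 4.45], [0.11, 2.69], [-2.54, 2.54]. Speed limits (rad/s): [2.39, 2.39, 3.01, 3.14, 3.14, 3.14].

## Interface

Orientations are given as a rotation vector (axis times angle).
In Python, from plant import read_state, grab_frame, get_calibration, close_job, tips_ahead gives the robot as it stands.
- The arm moves only by the shell command python3 -m jog 'ROWS'. ROWS is text: rows parted by semicolons, each of 5 numbers parted by spaces: the closure, from 0 (fully open) to 1 (shut), then the shift along the world's x, y, z in mm, then the turn about the world's z in rad. In form: grip tx ty tz twist; .... A call has 1 to 10 rows; each row is the pose to reach, as a shift and turn from the pose measured when the call began; what a row does not reach only later rows make up. A row lasts 1/8 s, in which the tool goes at most 62.5 mm and 10.7 degrees, less where a joint would pass 70% of its speed; a pose out of reach is approached as far as the arm can. A call with a gripper value outside its range is refused whole. The fingers move at their own pace and stop on an object; the grip force is fixed at half the most. Time passes only in rows, so rows that repeat a pose let the fingers close. It gives the time, the measured TCP pose, the force and the opening at its end, in the units of the state.
- read_state(): the state, without advancing time (a new reading comes with each control period).
- grab_frame(name): name is "side" or "top" or "wrist"; returns the picture (400x640x3 uint8, blue, green, red); there is no depth.
- get_calibration(name): a dict with "vertical_fov" (degrees; the focal length in pixels is half the picture's height over the tangent of half this angle, whatever the lens; pixels are square), "cx", "cy" (the principal point, pixels), "R" (3x3) and "t" (3): a world point X has camera coordinates R X + t. Camera axes: x right, y down, z forward; pixel columns grow to the right and rows downward; lengths in m; the calibration is good to about 2 mm. A picture is of the moment at which its call begins: read the wrist's pose just before it. get_calibration takes no time and is no camera call; for the wrist camera it gives the pose at the moment of the call.
- close_job(): hands the job in, once; it reports no verdict.
The state is a dict: "time": time; "qpos": joint angles; "joint_vel": joint speeds; "joint_torque": joint torques, N m; "position": TCP position; "ee_rot": TCP orientation; "wrist_force": force on the tool from outside, world axes, zero at the start; "torque": the same for the moment, N m; "width": finger opening in m.
Only numpy, scipy, OpenCV 4.12 (cv2) and the standard library are available. Lean on these libraries where they do the work, as an engineer would, in place of code of your own. Each camera call takes 0.05 s, during which the arm holds its last target.

## Task

Swing the toggle clamp over centre so that it lies fully closed on the filter housing beside it, then find by trying which of the three sockets fits the hex nut of that clamped housing. Sockets that do not fit stay in or go back to the tray, standing upright and let go; the one that fits goes straight and fully home over the nut, its mouth on the floor of the recess round the nut, and you finish still gripping it there. Leave the clamp closed and the bottles, boxes and racks on the bench where they are.

Things in the scene. Friction and masses are not known exactly. Their poses are not given: they have to be found in the camera images.
- nut_seat (a point): on the axis of the housing at the clamp, on the floor of the recess in its top. A fixed brass hex nut stands here, top 14 mm higher; the recess round it is 8 mm deep. Nut 15, 22 or 29 mm across flats: which one varies and is not told. z up; the nut's flats face this x axis and every 60 degrees; x points level towards the clamp.
- nut_top (a point): centre of that nut's top face. Only the matching socket goes home. One too small stops on the nut's top (mouth 14 mm above nut_seat), one too large on the recess's rim (mouth 8 mm above nut_seat). Free play of the matching socket: 0.8 mm at each flat of the nut, 1.8 mm in the recess.
- fixture: fixed aluminium board, 8 mm thick, carrying the clamp and three fixed stainless housings (88 mm diameter up to a shoulder 15 mm below nut_seat, 56 mm boss above). Origin under the clamped housing's axis; x towards the clamp. The other two housings, with the other nuts, stand 110 and 220 mm along -y without a clamp: not part of the job.
- clamp (a joint): clamp angle, rad. 0 = closed: steel arm level, its rubber pad on the housing's shoulder, red handle upright. 1.35 = fully open: arm nearly upright, handle lying back away from the housing. 0.2 kg; it falls by its own weight to whichever side of centre (about 0.75) it is on; 1 to 3 N at the arm moves it.
- clamp_pivot (a point): clamp's hinge axis (this y), 85 mm along x of nut_seat, 2 mm lower; x points away from the housing. From it the arm reaches 54 mm (16 wide, 10 thick; towards -x when closed) and, square to the arm, the handle 77 mm (14 thick; up when closed). The arm can be pushed over towards -x from the corner between arm and handle, entered from above.
- clamp_arm_tip (a point): point on the clamp arm above its pad, 47 mm from the hinge axis.
- tray: fixed grey tray, 70 x 206 mm, 18 mm tall, walls and floor 4 mm thick; origin under its centre, z up, long side along its y. Two cross walls split it into three places in a row, centred at y = -67, 0 and +67 mm, each about 62 x 63 mm.
- grip_a (a point): small socket, blue round adapter (24 mm diameter, 18 mm below to 16 mm above this point: the grip) on a steel hex lower end 26.1 mm over its corners; opening 16.6 mm across flats, 20 mm deep, for a 15 mm nut. Point on the axis, 46 mm above the mouth (underside). z up the axis; flats face its x axis and every 60 degrees from it. Loose, stands mouth down in the tray; which place varies.
- grip_b (a point): middle socket, green round adapter (24 mm diameter, 18 mm below to 16 mm above this point: the grip) on a steel hex lower end 34.2 mm over its corners; opening 23.6 mm across flats, 20 mm deep, for a 22 mm nut. Point on the axis, 46 mm above the mouth (underside). z up the axis; flats face its x axis and every 60 degrees from it. Loose, stands mouth down in the tray; which place varies.
- grip_c (a point): large socket, orange round adapter (24 mm diameter, 18 mm below to 16 mm above this point: the grip) on a steel hex lower end 42.3 mm over its corners; opening 30.6 mm across flats, 20 mm deep, for a 29 mm nut. Point on the axis, 46 mm above the mouth (underside). z up the axis; flats face its x axis and every 60 degrees from it. Loose, stands mouth down in the tray; which place varies.
- socket_a: the small socket with the blue adapter; origin at the centre of its mouth.
- socket_b: the middle socket with the green adapter; origin at the centre of its mouth.
- socket_c: the large socket with the orange adapter; origin at the centre of its mouth.
- reagent_bottle: bystander: small blue jar with white cap, 38 mm diameter, 75 mm tall, standing between the tray and the fixture; origin under its centre
- wash_bottle: bystander: white bottle, 60 mm diameter, 110 mm tall; origin under its centre
- carton: bystander: cardboard box, 90 x 160 x 60 mm; origin under its centre
- tube_rack: bystander: green open tube rack, 60 x 120 x 50 mm; origin under its centre
- tip_box: bystander: purple box with a white lid, 120 x 85 x 62 mm; origin under its centre
Mind the look-alikes: they are no part of the job. What is shaped like the socket_b but yellow is not meant.

How it is judged:
By the outcome, as a careful person would: the job done as asked, in the order asked, and still so for the second after the job is handed in, while the arm keeps its last pose, push and grip.
It also fails if it takes over 64 s, if anything falls off the work surface, if the arm or the gripper's body presses on something with over 40 N, if the wrist force passes 120 N, or if a joint passes its speed limit or range.

## Working session

There is one attempt and no reset: what is moved stays moved. The work goes in short steps, Python scripts to look and compute and a shell command to move; the robot and the scene stay as the last step left them, time stands still between calls to the robot, and variables do not carry over. Pictures are saved under pics/ and viewed, and the job is handed in when it is done.

```bash
mkdir -p pics; ls
cat > h.py <<'E'
import numpy as np, cv2
from plant import *
def cal(n):
    c=get_calibration(n); f=200/np.tan(np.radians(c["vertical_fov"])/2)
    return f,c["cx"],c["cy"],np.array(c["R"]),np.array(c["t"])
def ray(C,u,v):
    f,cx,cy,R,t=C
    d=R.T@np.array([(u-cx)/f,(v-cy)/f,1]); return -R.T@t,d/np.linalg.norm(d)
def onz(C,u,v,z):
    o,d=ray(C,u,v); return o+d*(z-o[2])/d[2]
def tri(obs):
    A=np.zeros((3,3));b=np.zeros(3)
    for C,u,v in obs:
        o,d=ray(C,u,v);P=np.eye(3)-np.outer(d,d);A+=P;b+=P@o
    x=np.linalg.solve(A,b)
    return x,[np.linalg.norm((np.eye(3)-np.outer(d,d))@(x-o)) for o,d in [ray(*q) for q in obs]]
def proj(C,X):
    f,cx,cy,R,t=C; p=R@np.array(X)+t; return np.array([cx+f*p[0]/p[2],cy+f*p[1]/p[2]])
E
python3 - <<'E'
from h import *
s=read_state();print(s)
for n in ("side","top","wrist"):
    C=cal(n); im=grab_frame(n); cv2.imwrite(f"pics/{n}0.png",im); print(n,C[0],C[1],C[2],-C[3].T@C[4],C[3])
    np.save(f"pics/{n}0.npy",im)
E
```

```text
pics
{'time': 0.0, 'qpos': array([ 1.28797818e+00,  4.23859927e-01,  1.63072862e+00,  8.62828977e-06,
        1.08863030e+00, -1.89829925e-02]), 'joint_vel': array([-0.00057521,  0.0003681 ,  0.00046556,  0.00053697,  0.00144154,
        0.00150707]), 'joint_torque': array([-2.68755493e-04, -5.57372582e+01, -2.81741828e+01, -1.53400185e-05,
        7.18952680e-03, -1.66510398e-05]), 'position': array([0.16279784, 0.602848  , 0.2445186 ]), 'ee_rot': array([ 2.49358123e+00,  1.90935477e+00, -2.06373663e-03]), 'wrist_force': array([-0.1746734 ,  0.34285698, -0.51842119]), 'torque': array([-0.02029491, -0.00982597, -0.0446627 ]), 'width': 0.08569012779956435}
side 412.15924014572244 324.8073276760817 199.18399499380416 [0.50667615 0.80763212 0.81813957] [[-0.99845287 -0.05304828 -0.016666  ]
 [-0.0281107   0.74015902 -0.67184404]
 [ 0.04797566 -0.67033611 -0.74050512]]
top 513.1804518781178 325.5406032696254 203.1153327712898 [0.36899881 0.12881805 1.12124425] [[-0.02091437 -0.99976155  0.00627975]
 [-0.98493799  0.01952514 -0.17180198]
 [ 0.1716384  -0.00977829 -0.98511149]]
wrist 335.8140770573216 321.7980009116218 197.0262653312359 [0.0816339  0.62461689 0.37302794] [[ 0.26053759  0.96546105 -0.0022655 ]
 [ 0.9136094  -0.24578497  0.32389446]
 [ 0.31215066 -0.08645646 -0.9460905 ]]
```

View pics/side0.png

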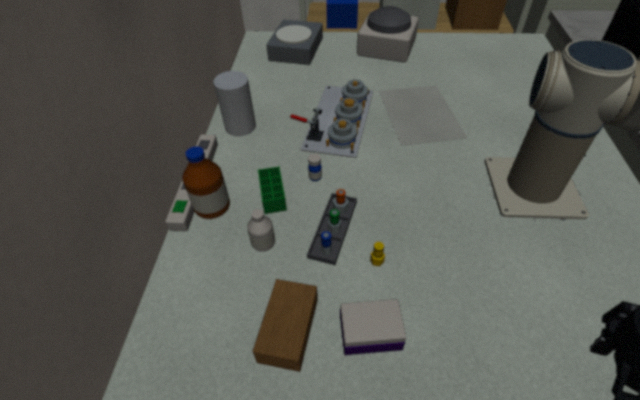

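View pics/top0.png

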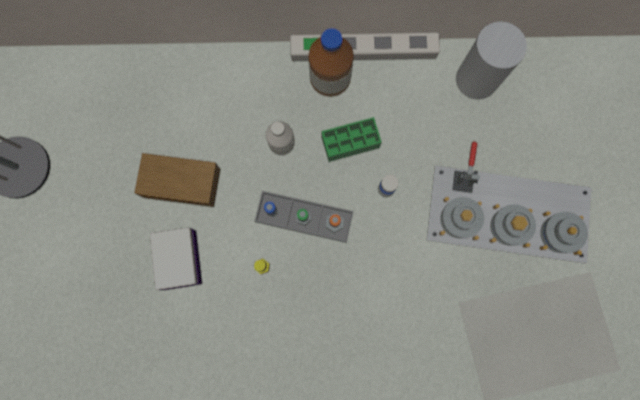

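View pics/wrist0.png

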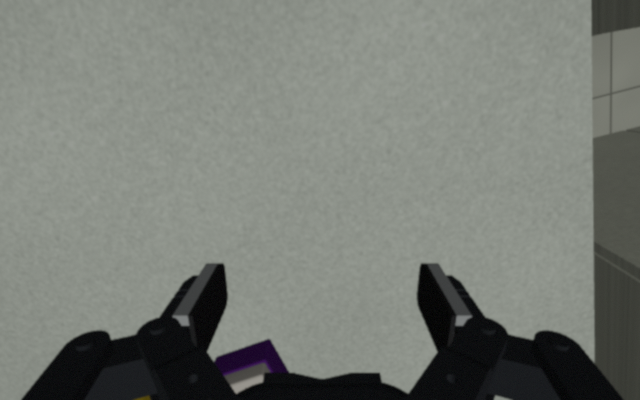

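The side view shows the tray with sockets blue (326,240), green (335,217) and orange (341,197), and a yellow look-alike outside it at (378,253). The clamp is open, with its red handle at (299,118) and the clamped housing at (342,130). In the top view the sockets are at (270,208), (303,214) and (336,220), yellow is at (262,266), and the clamped housing is at (463,217). I'll enlarge both.

Run:
```python
from h import *
def crop(n,x0,y0,w,h,k,o):
    im=np.load(f"pics/{n}0.npy")[y0:y0+h,x0:x0+w]; cv2.imwrite(f"pics/{o}.png",cv2.resize(im,None,fx=k,fy=k,interpolation=cv2.INTER_CUBIC))
crop("top",420,130,180,135,4,"c1");crop("top",240,170,130,110,5,"c2");crop("side",280,75,110,110,5,"c3");crop("side",280,170,120,110,5,"c4")
```

```text
(no output)
```

View pics/c1.png

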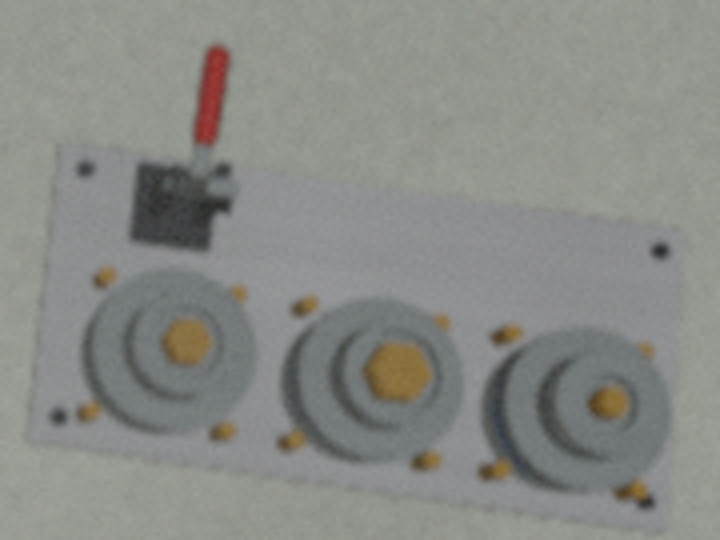

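View pics/c2.png

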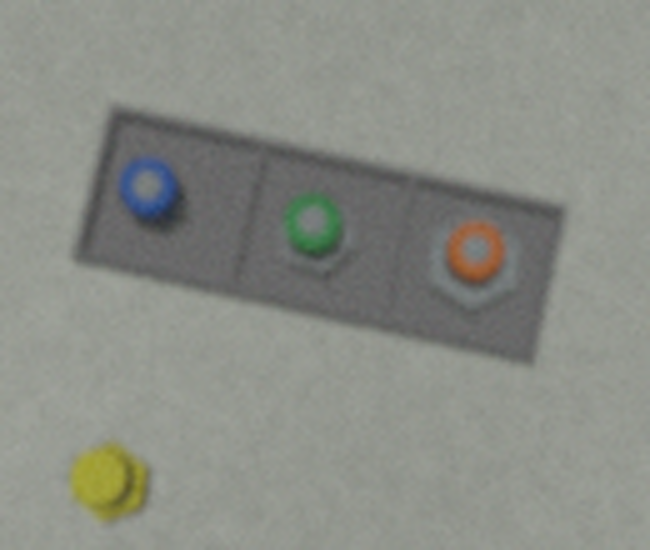

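View pics/c3.png

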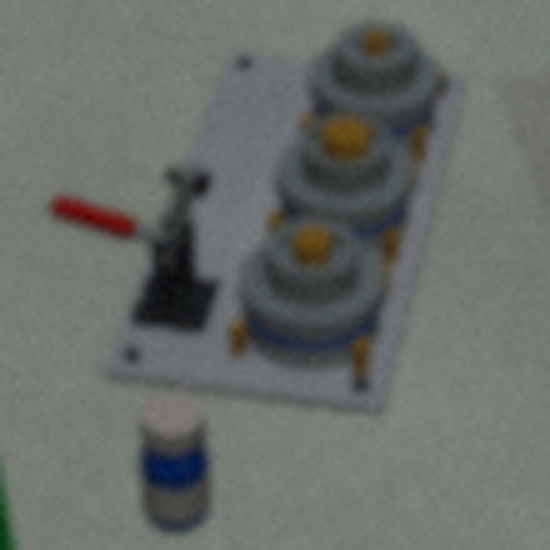

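View pics/c4.png

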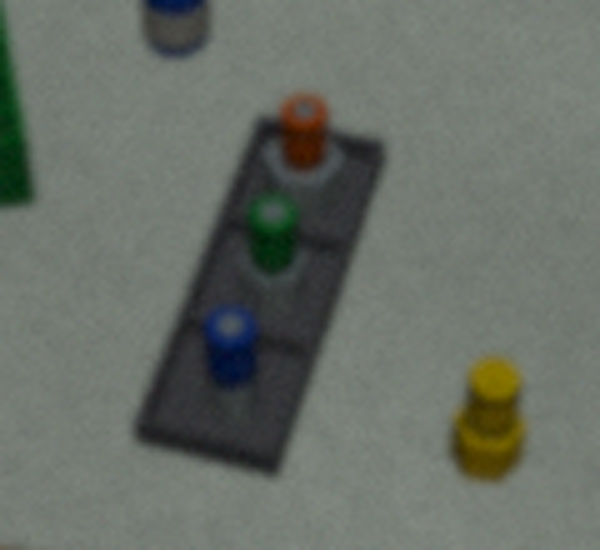

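```bash
cat > m.py <<'E'
from h import *
def blobs(im,lo,hi,amin=8,roi=None):
    h=cv2.cvtColor(cv2.GaussianBlur(im,(3,3),0),cv2.COLOR_BGR2HSV); m=cv2.inRange(h,lo,hi)
    if roi: z=np.zeros_like(m); a,b,c,d=roi; z[b:d,a:c]=m[b:d,a:c]; m=z
    n,l,s,c=cv2.connectedComponentsWithStats(m)
    return [(c[i].round(2),s[i]) for i in range(1,n) if s[i][4]>=amin],m
COL=dict(orange=((3,110,70),(13,255,255)),green=((50,100,50),(80,255,255)),blue=((105,110,60),(125,255,255)),brass=((14,90,70),(24,255,255)),red=((170,110,60),(180,255,255)))
E
python3 - <<'E'
from m import *
for n in ("top","side"):
    im=np.load(f"pics/{n}0.npy")
    for k,(lo,hi) in COL.items():
        print(n,k,[(c.tolist(),s.tolist()) for c,s in blobs(im,lo,hi,10)[0]])
E
```

```text
top orange [([330.51, 60.24], [309, 39, 44, 39, 1008]), ([334.55, 220.18], [330, 215, 10, 11, 62])]
top green [([308.05, 42.74], [304, 39, 12, 10, 80]), ([349.86, 139.59], [323, 122, 57, 35, 1019]), ([302.2, 216.03], [298, 211, 9, 9, 30])]
top blue [([331.23, 38.9], [321, 29, 21, 21, 341]), ([269.6, 207.67], [264, 202, 11, 11, 58])]
top brass [([314.12, 45.6], [310, 39, 9, 15, 42]), ([337.23, 69.92], [334, 68, 7, 5, 13]), ([316.6, 73.6], [314, 72, 5, 4, 10]), ([175.35, 178.87], [135, 154, 81, 51, 3124]), ([466.34, 215.09], [461, 211, 11, 10, 80]), ([546.62, 213.15], [544, 212, 6, 3, 13]), ([519.02, 222.63], [512, 216, 15, 14, 164]), ([571.96, 230.14], [568, 227, 9, 7, 49]), ([493.17, 239.67], [491, 238, 5, 4, 12]), ([544.0, 247.21], [541, 246, 6, 3, 14]), ([578.35, 252.47], [575, 251, 7, 4, 17])]
top red []
side orange [([198.84, 177.13], [190, 168, 21, 19, 258]), ([340.35, 193.24], [336, 190, 9, 7, 37])]
side green [([271.29, 187.45], [259, 167, 27, 46, 602]), ([179.3, 206.04], [173, 201, 13, 11, 114]), ([334.19, 212.92], [329, 209, 11, 8, 48])]
side blue [([341.98, 2.42], [327, 0, 31, 6, 180]), ([194.19, 152.56], [185, 146, 19, 14, 193]), ([314.73, 168.36], [309, 165, 12, 8, 70]), ([325.72, 235.14], [321, 231, 11, 9, 65])]
side brass [([319.19, 14.72], [307, 3, 43, 28, 367]), ([365.47, 10.94], [356, 3, 23, 28, 259]), ([466.38, 24.13], [418, 3, 96, 29, 638]), ([354.5, 83.0], [353, 81, 4, 5, 16]), ([348.91, 102.11], [344, 98, 10, 9, 65]), ([342.24, 123.6], [339, 120, 7, 8, 45]), ([351.5, 145.2], [351, 143, 2, 6, 10]), ([198.27, 176.36], [197, 174, 4, 6, 11]), ([378.62, 253.04], [376, 251, 6, 6, 26]), ([376.29, 262.03], [372, 259, 11, 7, 38]), ([285.24, 319.71], [254, 280, 62, 80, 3214])]
side red []
```

Run:
```python
from m import *
T=cal("top");S=cal("side")
f=lambda x,y,x0,y0,k:((x+.5)/k-.5+x0,(y+.5)/k-.5+y0)
P={}
for n,a,b in [("blue",f(149,188,240,170,5),f(230,324,280,170,5)),("green",f(313,224,240,170,5),f(273,211,280,170,5)),("orange",f(476,252,240,170,5),f(305,108,280,170,5)),
 ("nutM",f(187,341,420,130,4),f(312,241,280,75,5)),("nutL",f(397,372,420,130,4),f(346,134,280,75,5)),("nutS",f(609,402,420,130,4),f(375,40,280,75,5)),("handleend",f(217,50,420,130,4),f(56,206,280,75,5)),("handlebase",f(205,138,420,130,4),f(130,227,280,75,5)),
 ("armtip",f(222,195,420,130,4),f(190,182,280,75,5)),("jar",f(0,0,389,184,1),f(172,418,280,75,5))]:
    x,r=tri([(T,*a),(S,*b)]);P[n]=x;print(n,x.round(4),np.round(r,4))
# tray corners at z=.018
tc=[onz(T,*f(x,y,240,170,5),.018) for x,y in [(113,106),(566,207),(533,363),(76,260)]]
print(np.round(tc,4), np.mean(tc,0))
print([np.linalg.norm(tc[i]-tc[(i+1)%4]) for i in range(4)])
fc=[onz(T,*f(x,y,420,130,4),.008) for x,y in [(60,143),(684,228),(660,535),(27,440)]]
print(np.round(fc,4),[np.linalg.norm(fc[i]-fc[(i+1)%4]) for i in range(4)])
d=P["nutS"]-P["nutM"];print(d,np.linalg.norm(d),np.degrees(np.arctan2(d[1],d[0])))
```

```text
blue [0.5472 0.2354 0.0659] [0.0006 0.0006]
green [0.5303 0.1673 0.0666] [0.0004 0.0004]
orange [0.517  0.0999 0.0676] [0.0003 0.0003]
nutM [ 0.521  -0.1727  0.0716] [0.0004 0.0004]
nutL [ 0.5026 -0.2799  0.0726] [0.0003 0.0003]
nutS [ 0.485  -0.3888  0.0712] [0.0003 0.0003]
handleend [ 0.6753 -0.1983  0.0745] [0.0009 0.0009]
handlebase [ 0.6304 -0.1916  0.0651] [0.0005 0.0005]
armtip [ 0.5922 -0.1874  0.1011] [0.0003 0.0003]
jar [ 0.5909 -0.0153  0.0717] [0.0011 0.0011]
[[0.5913 0.256  0.018 ]
 [0.5426 0.0589 0.018 ]
 [0.4749 0.0752 0.018 ]
 [0.5236 0.272  0.018 ]] [0.53311404 0.16549769 0.018     ]
[np.float64(0.20300951597309208), np.float64(0.06965948870420255), np.float64(0.2027547211579456), np.float64(0.06959202960157415)]
[[ 0.6437 -0.1276  0.008 ]
 [ 0.5885 -0.4719  0.008 ]
 [ 0.4195 -0.4402  0.008 ]
 [ 0.4779 -0.1001  0.008 ]] [np.float64(0.3486382865951949), np.float64(0.17195460871461365), np.float64(0.34509542548727223), np.float64(0.16804573037342027)]
[-0.03602518 -0.21610538 -0.00043553] 0.21908796964995886 -99.46428816074483
```

Measured heights agree with the text: socket tops are at 0.066–0.068 (expected 0.066), nut spacing is 219 mm (expected 220), and the arm and handle fit an angle of 1.35. The clamped housing's nut looks like the middle one in size. The yellow socket-like thing at top (262,266) stands outside the tray and isn't meant; the green one at (302,215) is socket_b. I'll move over the tray for a wrist view.

```bash
python3 -m jog '0 330 -438 -5 0.02;0 330 -438 -5 0.02;0 330 -438 -5 0.02;0 330 -438 -5 0.02;0 330 -438 -5 0.02;0 330 -438 -5 0.02;0 330 -438 -5 0.02;0 330 -438 -5 0.02;0 330 -438 -5 0.02;0 330 -438 -5 0.02'
cat > snap.py <<'E'
import sys
from h import *
n=sys.argv[1]; o=sys.argv[2]
C=cal(n); im=grab_frame(n); s=read_state()
cv2.imwrite(f"pics/{o}.png",im); np.save(f"pics/{o}.npy",im); np.savez(f"pics/{o}_c.npz",f=C[0],cx=C[1],cy=C[2],R=C[3],t=C[4],p=s["position"],r=s["ee_rot"])
print(s["time"],s["position"],s["ee_rot"],s["width"],s["wrist_force"])
E
python3 snap.py wrist w1
```

```text
time: 1.4
position: [0.4945, 0.1625, 0.2396]
ee_rot: [2.478, 1.929, -0.001]
wrist_force: [-0.5, 0.7, -0.3]
width: 0.0851
1.45 [0.49326179 0.16373992 0.23940426] [ 2.47788446e+00  1.93070689e+00 -2.36571628e-03] 0.08543532089964201 [ 0.26427605  0.13677482 -0.29707393]
```

View pics/w1.png

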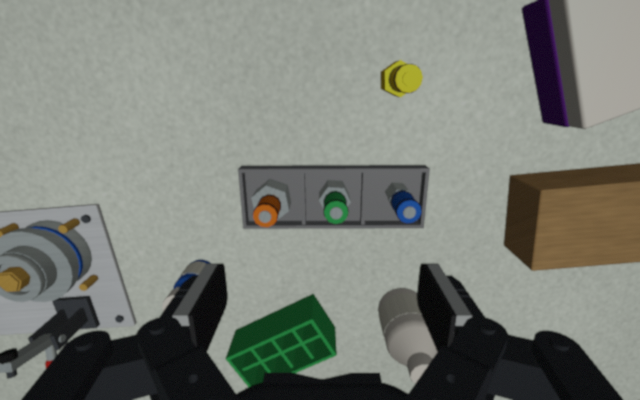

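The tray is centred at (335,197), with orange (266,215), green (336,212) and blue (408,212). Yellow is at (402,78), outside the tray. I'll enlarge the sockets.

Run:
```python
from h import *
im=np.load("pics/w1.npy")[160:235,235:435]; cv2.imwrite("pics/w1c.png",cv2.resize(im,None,fx=4,fy=4,interpolation=cv2.INTER_CUBIC))
```

```text
(no output)
```

View pics/w1c.png

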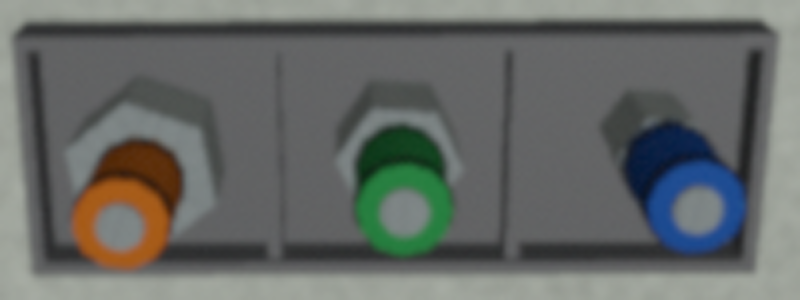

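```bash
python3 -m jog '1 22 -345 -20 0.08;1 22 -345 -20 0.08;1 22 -345 -20 0.08;1 22 -345 -20 0.08;1 22 -345 -20 0.08;1 22 -345 -20 0.08;1 22 -345 -20 0.08;1 22 -345 -20 0.08'; python3 snap.py wrist w2; python3 -c "
from plant import *
print(tips_ahead() if callable(tips_ahead) else tips_ahead)"
```

```text
time: 2.45
position: [0.515, -0.1798, 0.2192]
ee_rot: [-2.398, -2.029, 0.002]
wrist_force: [-0.7, -0.2, -0.3]
width: 0.0002
2.5 [ 0.51512088 -0.17959154  0.21930752] [-2.39704406e+00 -2.03011861e+00  2.38366763e-03] 0.00022448693035282134 [0.02234127 0.08811959 0.38735266]
0.014
```

View pics/w2.png

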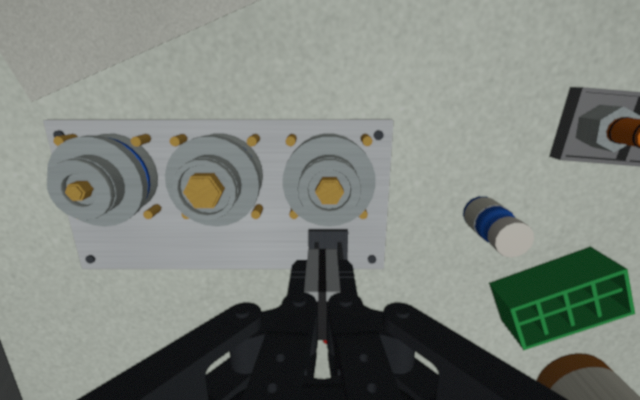

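The clamped nut is at (329,190) and the clamp base at (327,240), mostly behind the fingers. Board edges run level in the picture, so the tool is square to the fixture.

```bash
cat >> h.py <<'E'
def ld(o):
    z=np.load(f"pics/{o}_c.npz"); return (float(z["f"]),float(z["cx"]),float(z["cy"]),z["R"],z["t"]),np.load(f"pics/{o}.npy"),z["p"]
E
python3 - <<'E'
from m import *
C,im,p=ld("w2")
b,m=blobs(im,*COL["brass"],10)
for c,s in b: print(c,s)
c=im[130:250,270:390]; cv2.imwrite("pics/w2c.png",cv2.resize(c,None,fx=5,fy=5,interpolation=cv2.INTER_CUBIC))
T=cal("top");S=cal("side")
x,r=tri([(C,329.5,190),(T,466.6,215.1),(S,342.3,122.8)]);print(x,r, onz(C,329.5,190,.0715))
a=onz(C,50,119.5,.008);b=onz(C,393,118.5,.008);d=b-a;print(np.degrees(np.arctan2(d[1],d[0])),np.linalg.norm(d))
E
```

```text
[ 61.93 138.52] [ 54 135  22  10 118]
[139.79 139.88] [131 135  19  12 154]
[177.56 139.68] [170 135  17  11 127]
[252.53 139.91] [247 135  12  11  99]
[290.66 139.89] [286 135  10  11  82]
[366.21 139.84] [362 135  10  11  85]
[638.56 138.5 ] [638 134   2  10  18]
[203.47 190.25] [ 184  174   40   34 1054]
[329.08 190.29] [316 177  28  27 580]
[ 78.27 190.32] [ 65 181  28  20 411]
[151.45 211.43] [144 205  16  14 131]
[256.59 211.35] [252 205  10  14  97]
[292.76 214.45] [290 211   7   8  42]
[363.33 214.72] [360 211   7   8  39]
[597.79 362.37] [586 355  22  14  57]
[ 0.52034509 -0.17414184  0.07028744] [np.float64(0.0004908254817216318), np.float64(0.0009145941402588593), np.float64(0.0005740713735413833)] [ 0.51976375 -0.17455701  0.0715    ]
80.66775605093726 0.34011179217515225
```

View pics/w2c.png

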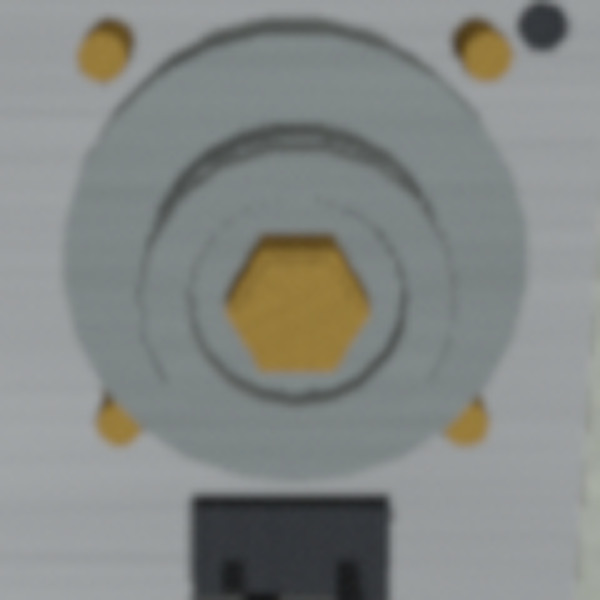

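The nut measures about 21.5 mm across flats here, so I'll try socket_b first. Now I'll enter the corner between arm and handle from above.

```bash
python3 -m jog '1 57 -6 0 0;1 114 -12 0 0;1 114 -12 0 0;1 114 -12 -40 0;1 114 -12 -80 0;1 114 -12 -114 0;1 114 -12 -114 0;1 114 -12 -114 0'; python3 snap.py side s1;python3 - <<'E'
from h import *
im=np.load("pics/s1.npy")[60:170,260:400]; cv2.imwrite("pics/s1c.png",cv2.resize(im,None,fx=5,fy=5,interpolation=cv2.INTER_CUBIC))
E
```

```text
time: 3.5
position: [0.6296, -0.191, 0.1067]
ee_rot: [2.396, 2.031, -0.001]
wrist_force: [0.1, 0.1, 0.4]
width: -0.0002
3.55 [ 0.63008255 -0.19127633  0.10721944] [ 2.39522371e+00  2.03020387e+00 -3.11521940e-04] 6.981637117981358e-05 [ 0.65959745 -0.24655562 -0.06808527]
```

View pics/s1c.png

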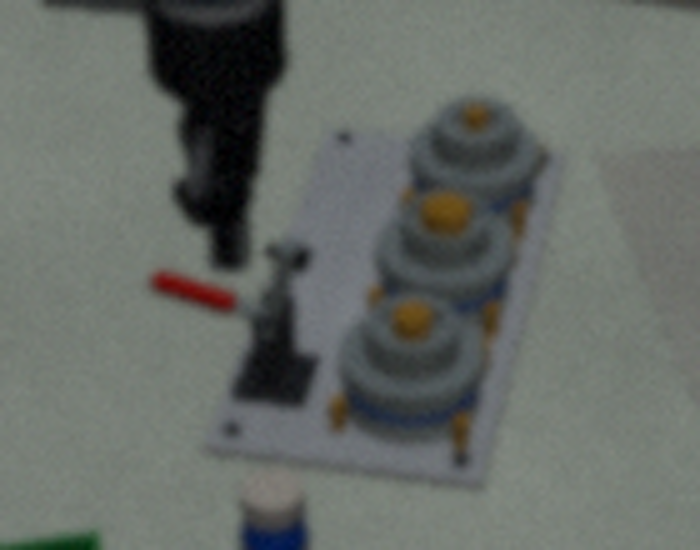

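The closed fingertips are in the corner, at crop (230,262), clear of handle and arm. I'll push over towards -x.

```bash
python3 -m jog '1 -8 1 0 0;1 -15 2 0 0;1 -20 3 -1 0;1 -25 4 -3 0;1 -30 5 -5 0;1 -35 6 -8 0;1 -40 7 -11 0;1 -44 7 -13 0;1 -48 8 -15 0;1 -48 8 -15 0'; python3 snap.py side s2;python3 - <<'E'
from h import *
im=np.load("pics/s2.npy")[60:170,260:400]; cv2.imwrite("pics/s2c.png",cv2.resize(im,None,fx=5,fy=5,interpolation=cv2.INTER_CUBIC))
E
```

```text
time: 4.8
position: [0.5816, -0.1832, 0.092]
ee_rot: [2.396, 2.03, -0.001]
wrist_force: [0.3, -0.3, 0.0]
width: -0.0002
4.85 [ 0.58199938 -0.18328398  0.09217899] [ 2.39539608e+00  2.03014631e+00 -3.96583389e-04] -1.3535011130898976e-05 [ 0.74091345 -0.41825296  0.19598657]
```

View pics/s2c.png

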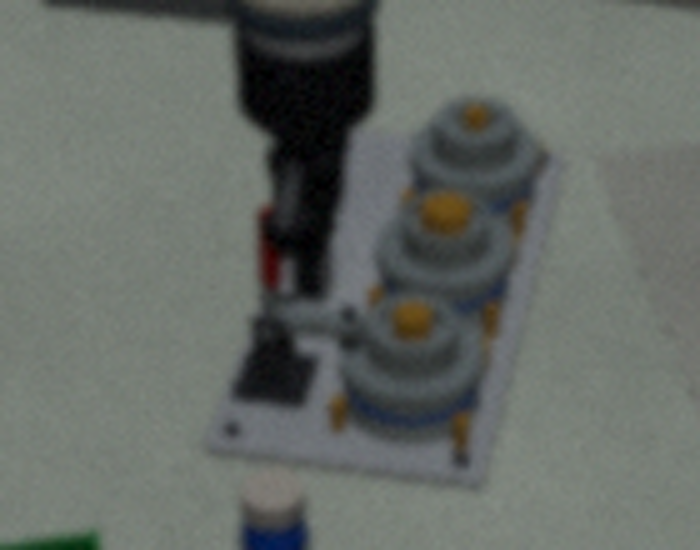

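The clamp swung over and lies closed, with the handle upright at crop (270,245) and the arm level on the shoulder. Next I retract upward and go over the green socket.

```bash
python3 -m jog '1 -3 0 45 0;1 -5 1 90 0;0.3 -5 20 120 -0.05;0.3 -25 80 120 -0.08;0.3 -45 140 120 -0.08;0.3 -65 200 120 -0.08;0.3 -72 262 120 -0.08;0.3 -72 322 120 -0.08;0.3 -72 350 115 -0.08;0.3 -72 350 115 -0.08'; python3 snap.py wrist w3; python3 snap.py top t3
python3 - <<'E'
from h import *
im=np.load("pics/t3.npy")[130:265,420:600]; cv2.imwrite("pics/t3c.png",cv2.resize(im,None,fx=4,fy=4,interpolation=cv2.INTER_CUBIC))
E
```

```text
time: 6.1
position: [0.5099, 0.1686, 0.2071]
ee_rot: [2.471, 1.937, -0.0]
wrist_force: [0.1, -0.3, -0.3]
width: 0.0595
6.15 [0.50987581 0.16735197 0.20716499] [ 2.47246257e+00  1.93530651e+00 -7.94980321e-04] 0.059430366315523224 [-0.46906676  0.64812878  0.34870899]
6.2 [0.50997449 0.16651255 0.20724192] [ 2.47378725e+00  1.93350887e+00 -8.04857978e-04] 0.05957182683666356 [ 0.18700147 -0.05845237 -0.30040313]
```

View pics/w3.png

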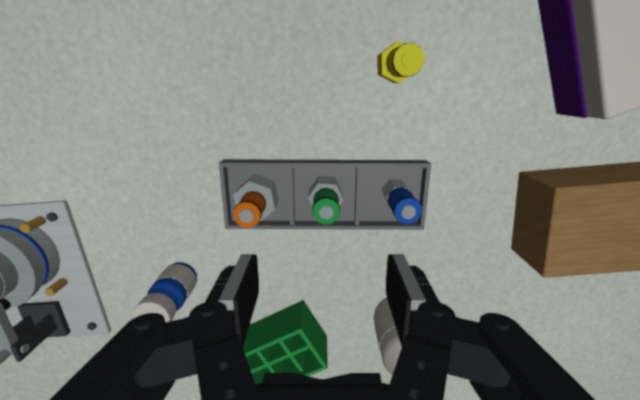

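View pics/t3c.png

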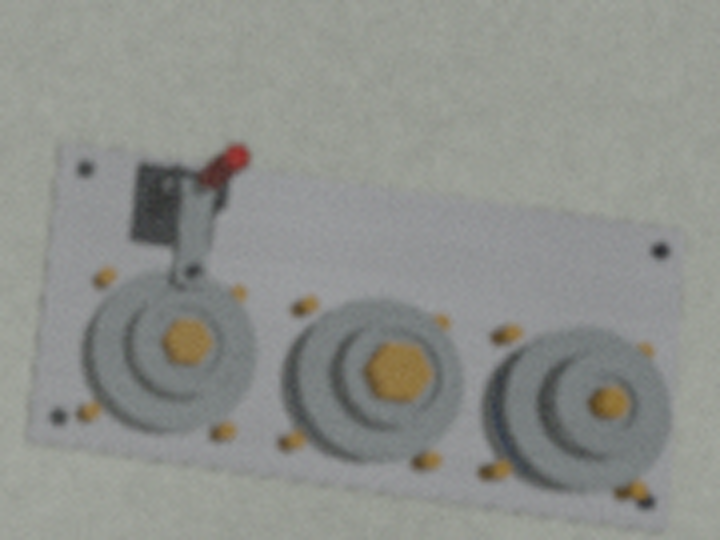

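The clamp is closed: arm on the shoulder at crop (190,270), handle tip at (235,157). The green top face is at wrist (326,211). I'll measure its position and hex yaw.

Run:
```python
from m import *
C,im,p=ld("w3");C1,im1,p1=ld("w1")
c=im[165:235,280:375]; cv2.imwrite("pics/w3c.png",cv2.resize(c,None,fx=8,fy=8,interpolation=cv2.INTER_CUBIC))
def topface(im,roi):
    # grey disc inside the green ring
    x0,y0,x1,y1=roi
    h=cv2.cvtColor(im,cv2.COLOR_BGR2HSV); m=cv2.inRange(h,(50,90,85),(85,255,255)); z=np.zeros_like(m); z[y0:y1,x0:x1]=m[y0:y1,x0:x1]
    cn,_=cv2.findContours(z,cv2.RETR_EXTERNAL,cv2.CHAIN_APPROX_NONE); c=max(cn,key=cv2.contourArea); return cv2.fitEllipse(c)
a=topface(im,(300,165,350,235));b=topface(im1,(310,160,362,235));print(a,b)
T=cal("top");S=cal("side")
print(tri([(C,*a[0]),(C1,*b[0])]))
print(tri([(C,*a[0]),(C1,*b[0]),(T,302.4,214.4),(S,334.2,211.8)]), onz(C,*a[0],.066),onz(C1,*b[0],.066))
```

```text
((325.886474609375, 211.10438537597656), (25.330387115478516, 26.374738693237305), 79.22587585449219) ((335.6287536621094, 211.9828643798828), (22.197397232055664, 23.462581634521484), 76.56971740722656)
(array([0.53326436, 0.16576035, 0.06050093]), [np.float64(5.097882514931425e-06), np.float64(5.097882514944275e-06)])
(array([0.53066894, 0.16650012, 0.06625848]), [np.float64(0.0004498920424893921), np.float64(0.0005153567358669776), np.float64(0.0008203680934616656), np.float64(0.0003099736120369607)]) [0.53116527 0.16621282 0.066     ] [0.53110597 0.16606912 0.066     ]
```

View pics/w3c.png

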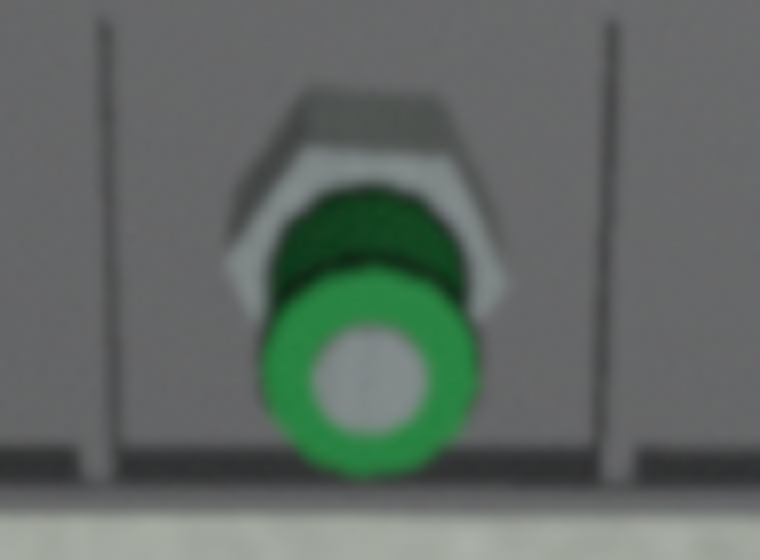

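Run:
```python
from h import *
C,im,p=ld("w3")
g=lambda x,y,z:onz(C,(x+.5)/8-.5+280,(y+.5)/8-.5+165,z)
V=[g(*q,.032) for q in [(227,268),(303,150),(447,158),(506,283)]]
V2=[g(*q,.004) for q in [(307,90),(435,97)]]
def ang(a,b): d=b-a; return np.degrees(np.arctan2(d[1],d[0])),np.linalg.norm(d)*1000
print(np.round(V,4)); 
for a,b in [(V[0],V[1]),(V[1],V[2]),(V[2],V[3]),(V[0],V[3]),(V2[0],V2[1])]:
    A,l=ang(a,b);print(A,l,"normal mod60",(A+90)%60)
print("mid",(V[0]+V[3])/2)
# tray edge: bottom front wall and dividers
a=onz(C,221,160,.018);b=onz(C,430,162,.018);print(ang(a,b))
```

```text
[[0.5271 0.1499 0.032 ]
 [0.515  0.1623 0.032 ]
 [0.52   0.1785 0.032 ]
 [0.5369 0.1819 0.032 ]]
134.31908415453879 17.331523619530124 normal mod60 44.319084154538785
72.90228943669582 17.001376904084104 normal mod60 42.90228943669581
11.146631414553164 17.23502206208248 normal mod60 41.14663141455317
72.96435997750389 33.449570637922314 normal mod60 42.964359977503875
72.9759755529259 16.38001884003248 normal mod60 42.97597555292589
mid [0.53197741 0.16586415 0.032     ]
(np.float64(75.65196215548407), np.float64(201.49557726770908))
```

Hex size checks out: 17 mm edges and 33.5 mm over corners. A twist of +0.134 rad aligns it with the nut. Now the grasp.

```bash
python3 -m jog '0.3 21 0 -50 0;0.3 21 0 -100 0;0.3 21 0 -130 0;0.3 21 0 -145 0;0.3 21 0 -155 0;0.3 21 0 -157 0;0.3 21 0 -157 0'; python3 snap.py wrist w4
```

```text
time: 7.08
position: [0.5316, 0.1666, 0.0511]
ee_rot: [2.473, 1.933, 0.001]
wrist_force: [-1.2, -0.3, -0.3]
width: 0.0597
7.125 [0.5316202  0.16669104 0.05116072] [2.47324313e+00 1.93320270e+00 1.56055278e-03] 0.05966068873356869 [0.68087726 0.7539128  0.23009449]
```

View pics/w4.png

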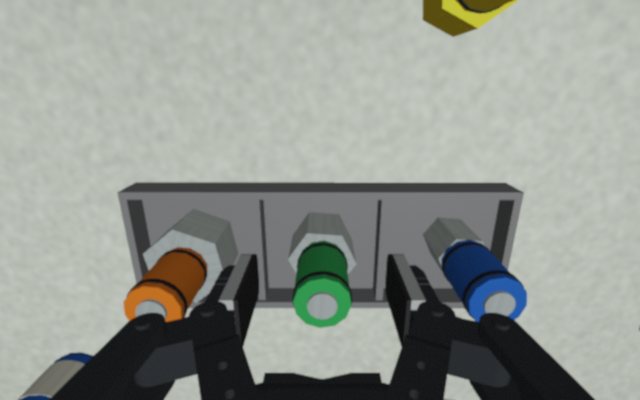

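Green is centred between the pads at (321,300), with the neighbours clear. I'll close and lift.

```bash
python3 -m jog '1 0 0 0 0;1 0 0 0 0;1 0 0 0 0;1 0 0 0 0;1 0 0 0 0;1 0 0 10 0;1 0 0 40 0;1 0 0 90 0;1 0 0 120 0'; python3 snap.py wrist w5
```

```text
time: 8.25
position: [0.5322, 0.1669, 0.1738]
ee_rot: [2.472, 1.933, 0.005]
wrist_force: [0.0, -0.1, -1.3]
width: 0.0221
8.3 [0.53389782 0.16742106 0.1770718 ] [2.47104502 1.93170285 0.01190938] 0.02247899514719018 [1.60168342 0.72467367 1.65160268]
```

View pics/w5.png

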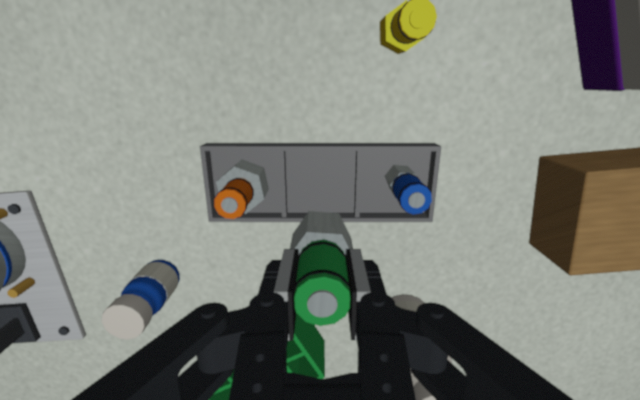

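The green socket is held (width 22.5 mm). I'll carry it over the nut with the twist.

```bash
python3 -m jog '1 -2 -60 0 0.13;1 -4 -120 0 0.13;1 -6 -180 0 0.13;1 -8 -240 0 0.13;1 -10 -300 0 0.13;1 -12 -341 -10 0.13;1 -12 -341 -18 0.13;1 -12 -341 -18 0.13;1 -12 -341 -18 0.13'; python3 snap.py wrist w6;python3 snap.py side s6;python3 snap.py top t6
python3 - <<'E'
from h import *
for n,(x,y,w,h) in dict(w6=(240,130,160,120),s6=(280,60,120,90),t6=(420,150,120,90)).items():
    im=np.load(f"pics/{n}.npy")[y:y+h,x:x+w]; cv2.imwrite(f"pics/{n}c.png",cv2.resize(im,None,fx=5,fy=5,interpolation=cv2.INTER_CUBIC))
E
```

```text
time: 9.43
position: [0.522, -0.1725, 0.1592]
ee_rot: [2.34, 2.09, 0.012]
wrist_force: [1.4, -0.2, -0.9]
width: 0.0221
9.475 [ 0.52212687 -0.17245581  0.15933038] [2.33896937 2.09033969 0.01266744] 0.022395887614103663 [ 0.8666907   0.60905474 -1.16262966]
9.525 [ 0.52220154 -0.17251525  0.15942888] [2.33875315 2.09024357 0.01281699] 0.022220122073904506 [ 0.37201617 -0.31218543 -1.59915516]
9.575 [ 0.5222381  -0.17265816  0.15945062] [2.33884567 2.08997933 0.01287656] 0.0224798095103981 [ 0.82045653 -0.98432291 -1.59301925]
```

View pics/w6.png

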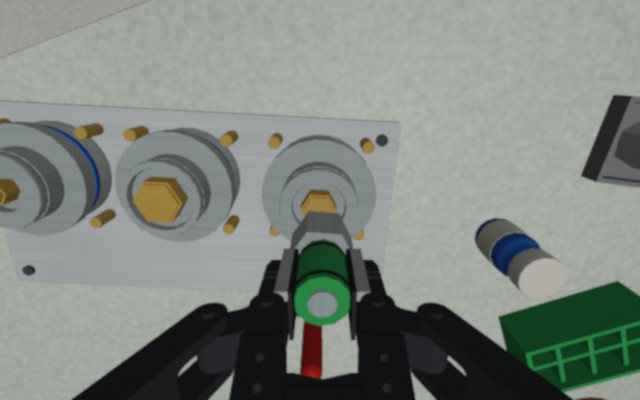

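View pics/s6c.png

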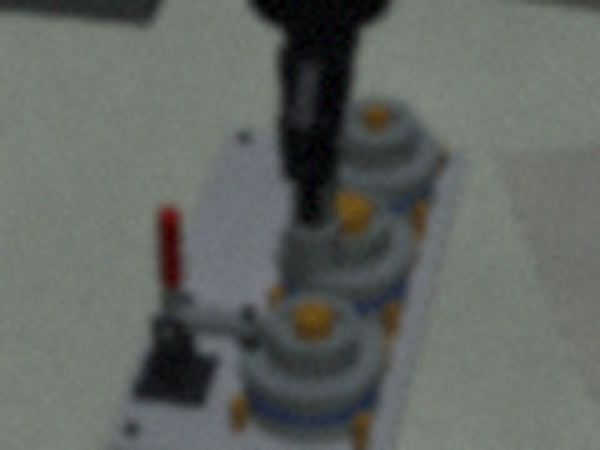

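View pics/t6c.png

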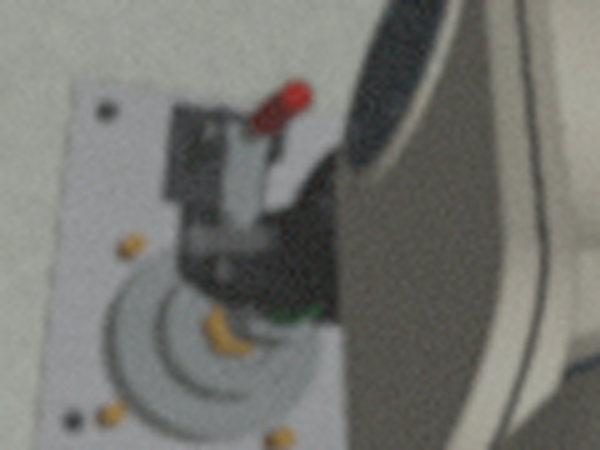

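Run:
```python
from m import *
from scipy.spatial.transform import Rotation as Ro
s=read_state();R=Ro.from_rotvec(s["ee_rot"]).as_matrix();p=s["position"];print(s["time"],p,R.round(4))
print("mouth",p+R@[0,0,.0471])
print("tool yaw",np.degrees(np.arctan2(R[1,0],R[0,0])))
# held top face centre vs TCP: w6, top face 15mm behind TCP along tool z
for n in("w4","w6"):
    C,im,_=ld(n)
    h=cv2.cvtColor(im,cv2.COLOR_BGR2HSV); m=cv2.inRange(h,(50,90,85),(85,255,255)); z=np.zeros_like(m); z[240:330,285:360]=m[240:330,285:360]
    cn,_=cv2.findContours(z,cv2.RETR_EXTERNAL,cv2.CHAIN_APPROX_NONE); c=max(cn,key=cv2.contourArea); e=cv2.fitEllipse(c)
    zz=np.load(f"pics/{n}_c.npz"); Rt=Ro.from_rotvec(zz["r"]).as_matrix()
    o,d=ray(C,*e[0]); od=Rt.T@(o-zz["p"]);dd=Rt.T@d
    k=(-.015-od[2])/dd[2]; print(n,e,"top in tool",od+k*dd)
C,im,_=ld("w6")
c=im[180:340,270:380]; cv2.imwrite("pics/w6d.png",cv2.resize(c,None,fx=5,fy=3.7,interpolation=cv2.INTER_CUBIC) if 0 else cv2.resize(c,None,fx=3.7,fy=3.7,interpolation=cv2.INTER_CUBIC))
```

```text
9.575 [ 0.5222381  -0.17265816  0.15945062] [[ 0.112   0.9937  0.0094]
 [ 0.9937 -0.112   0.0018]
 [ 0.0028  0.0092 -1.    ]]
mouth [ 0.52268254 -0.17257517  0.11235279]
tool yaw 83.5683275249901
w4 ((321.9849853515625, 301.4654541015625), (48.8201904296875, 57.02861785888672), 86.51119995117188) top in tool [-0.00047625 -0.00117666 -0.015     ]
w6 ((321.8122253417969, 300.3067321777344), (48.104373931884766, 55.970703125), 85.62153625488281) top in tool [-0.00042345 -0.00199953 -0.015     ]
```

View pics/w6d.png

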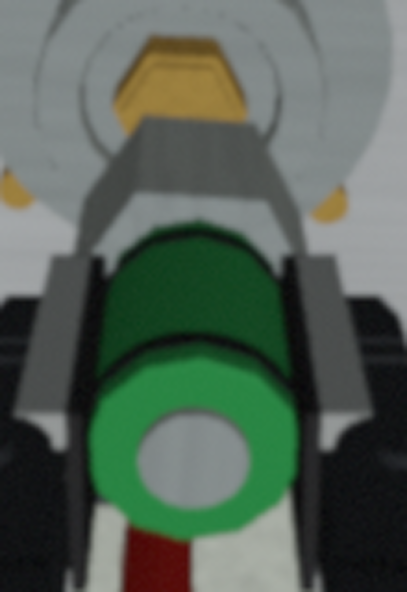

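Run:
```python
from m import *
from scipy.spatial.transform import Rotation as Ro
C,im,_=ld("w6"); zz=np.load("pics/w6_c.npz"); Rt=Ro.from_rotvec(zz["r"]).as_matrix()
g=lambda x,y:((x+.5)/3.7-.5+270,(y+.5)/3.7-.5+180)
def tool(x,y,z):
    o,d=ray(C,*g(x,y)); od=Rt.T@(o-zz["p"]);dd=Rt.T@d; return od+(z-od[2])/dd[2]*dd
for z,pts in [(.0471,[(142,118),(255,122)]),(.0191,[(130,191),(268,200)])]:
    a,b=[tool(*q,z) for q in pts]; m=(a+b)/2; print(z,a.round(4),b.round(4),"len",np.linalg.norm(a-b),"yaw in tool",np.degrees(np.arctan2((b-a)[1],(b-a)[0])), "mid",m)
    A=Rt@(b-a); print("world yaw",np.degrees(np.arctan2(A[1],A[0])))
# nut top face far edge & board far edge in world
a,b=[onz(C,*g(*q),.0715) for q in [(150,62),(213,62)]];d=b-a;print("nut edge",a,b,np.degrees(np.arctan2(d[1],d[0])))
a,b=onz(C,5,101.5,.008),onz(C,398,122.5,.008);d=b-a;print("board",np.degrees(np.arctan2(d[1],d[0])))
```

```text
0.0471 [-0.0082 -0.0157  0.0471] [ 0.0089 -0.015   0.0471] len 0.017133036745777416 yaw in tool 2.1631243005515093 mid [ 0.00037016 -0.01535302  0.0471    ]
world yaw 81.41208473061812
0.0191 [-0.0086 -0.0164  0.0191] [ 0.0093 -0.0152  0.0191] len 0.01799599430186208 yaw in tool 4.074418762246574 mid [ 0.00034134 -0.01580579  0.0191    ]
world yaw 79.50085102317256
nut edge [ 0.51121954 -0.17941021  0.0715    ] [ 0.51252366 -0.16791578  0.0715    ] 83.52705019326625
board 80.56309928201337
```

Run:
```python
from h import *
C,im,p=ld("w2")
g=lambda x,y:((x+.5)/5-.5+270,(y+.5)/5-.5+130)
print("rec",onz(C,*g(298.5,300),.0655),"nut310",onz(C,*g(298.5,310),.0715),"nut304",onz(C,*g(298,304),.0715))
q=onz(C,*g(298.5,300),.0655); print("shoulder circle",onz(C,*g(295,249),.0425))
c=im[165:225,295:365]; c=cv2.resize(c,None,fx=10,fy=10,interpolation=cv2.INTER_CUBIC); cv2.imwrite("pics/w2e.png",c)
C,im,p=ld("w6")
c=im[170:225,270:370]; c=cv2.resize(c,None,fx=8,fy=8,interpolation=cv2.INTER_CUBIC); cv2.imwrite("pics/w6e.png",cv2.convertScaleAbs(c,alpha=1.3))
```

```text
rec [ 0.52127016 -0.17485395  0.0655    ] nut310 [ 0.52116755 -0.17495642  0.0715    ] nut304 [ 0.52007875 -0.17486958  0.0715    ]
shoulder circle [ 0.51845244 -0.174616    0.0425    ]
```

View pics/w2e.png

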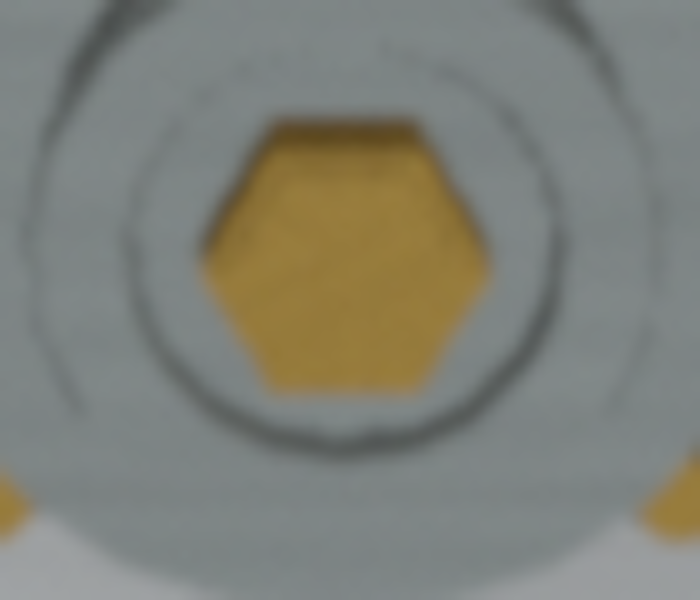

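View pics/w6e.png

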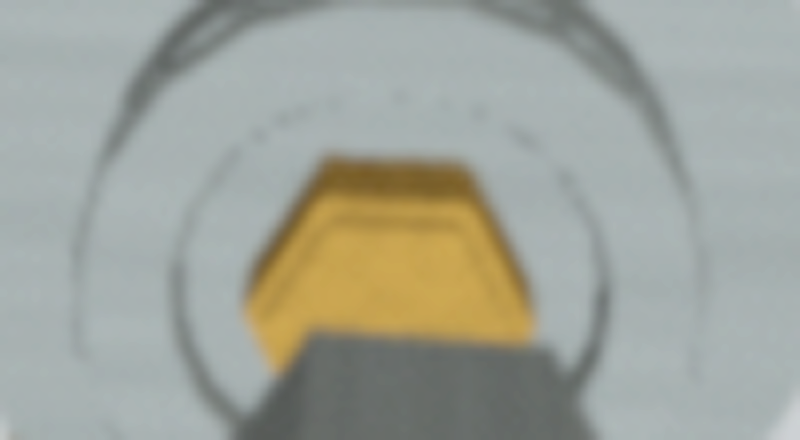

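Run:
```python
from h import *
C,im,p=ld("w2"); g=lambda x,y:((x+.5)/10-.5+295,(y+.5)/10-.5+165)
print("w2",onz(C,*g(347,267.5),.0715))
a,b=onz(C,*g(347,145),.0715),onz(C,*g(347,392),.0715);print("AF",np.linalg.norm(a-b),(a+b)/2)
C,im,p=ld("w6"); g=lambda x,y:((x+.5)/8-.5+270,(y+.5)/8-.5+170)
x=np.array([.9868,-.1621,0])
print("w6",onz(C,*g(390,315),.0715),"flat+11",onz(C,*g(398,195),.0715)+.011*x)
```

```text
w2 [ 0.52089155 -0.17495599  0.0715    ]
AF 0.022421726189736483 [ 0.52111903 -0.17499241  0.0715    ]
w6 [ 0.52093117 -0.17497307  0.0715    ] flat+11 [ 0.52102369 -0.17482415  0.0715    ]
```

Wrist estimates agree on the nut centre: (0.5210,-0.1749). Corrected shift is (-1.0,-2.6). I'll descend to just past contact height and read the force.

```bash
python3 -m jog '1 -1 -2.6 -10 0;1 -1 -2.6 -25 0;1 -1 -2.6 -35 0;1 -1 -2.6 -40 0;1 -1 -2.6 -42 0;1 -1 -2.6 -43 0;1 -1 -2.6 -43 0'
```

```text
time: 10.45
position: [0.5214, -0.1753, 0.1167]
ee_rot: [2.339, 2.09, 0.013]
wrist_force: [0.3, -0.1, -1.3]
width: 0.0224
```

```bash
python3 -m jog '1 0 0 -1.5 0;1 0 0 -3 0;1 0 0 -4.5 0;1 0 0 -4.5 0'
```

```text
time: 10.95
position: [0.5213, -0.1753, 0.112]
ee_rot: [2.339, 2.09, 0.013]
wrist_force: [-0.5, 0.1, -0.7]
width: 0.0224
```

It's past nut-top height with no force, so it fits over the nut. Continuing to the floor.

```bash
python3 -m jog '1 0 0 -2 0;1 0 0 -4 0;1 0 0 -5 0;1 0 0 -6 0;1 0 0 -6 0'
```

```text
time: 11.58
position: [0.5217, -0.1754, 0.1078]
ee_rot: [2.338, 2.089, 0.014]
wrist_force: [-5.1, 3.0, 18.4]
width: 0.0225
```

```bash
python3 snap.py wrist w7; python3 snap.py side s7
python3 - <<'E'
from h import *
for n,(x,y,w,h) in dict(w7=(250,150,150,190),s7=(300,70,90,90)).items():
    im=np.load(f"pics/{n}.npy")[y:y+h,x:x+w]; k=600//h; cv2.imwrite(f"pics/{n}c.png",cv2.convertScaleAbs(cv2.resize(im,None,fx=k,fy=k,interpolation=cv2.INTER_CUBIC),alpha=1.3))
E
```

```text
11.625 [ 0.5217164  -0.17541926  0.10778844] [2.33800823 2.08929043 0.01381563] 0.022247997565894906 [-5.20409643  2.96757709 18.33074409]
11.675 [ 0.52173762 -0.17544425  0.10780728] [2.33792433 2.08926616 0.01382094] 0.022193647470648045 [-5.0620648   2.13202223 18.85945139]
```

View pics/w7c.png

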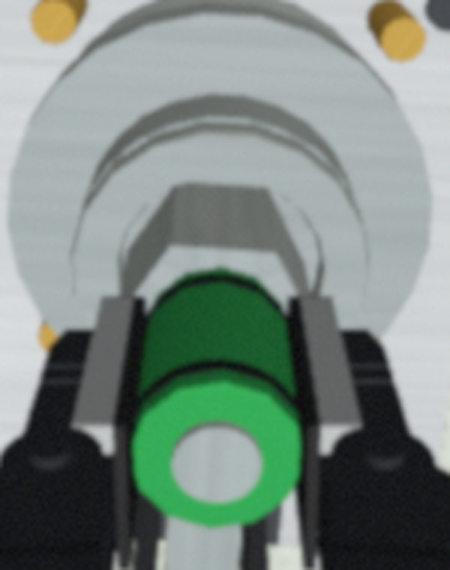

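View pics/s7c.png

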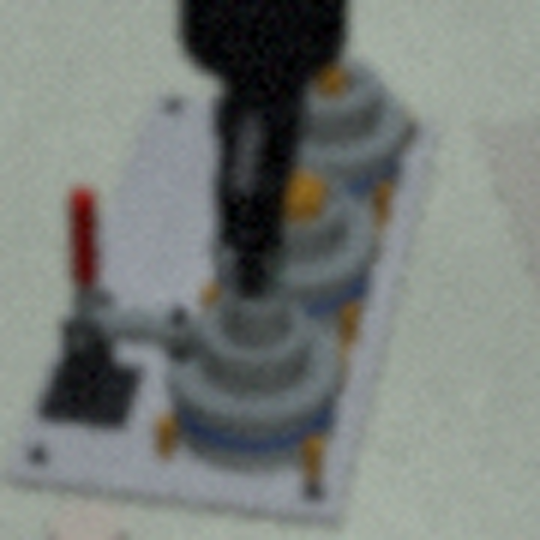

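Run:
```python
from m import *
from scipy.spatial.transform import Rotation as Ro
C,im,_=ld("w7"); zz=np.load("pics/w7_c.npz"); p=zz["p"];Rt=Ro.from_rotvec(zz["r"]).as_matrix()
g=lambda x,y:((x+.5)/3-.5+250,(y+.5)/3-.5+150)
n=np.array([.9868,-.1621,0])
for q,nm in [((222,185),"visible bottom"),((222,247),"hex top")]:
    for off in(.0148,):
        o,d=ray(C,*g(*q)); c=p-off*n; k=((c-o)@n)/(d@n); print(nm,(o+k*d).round(4))
# rim circle of boss (56mm) front rim edge: recess left/right extreme
print("cam",-C[3].T@C[4])
# same check w6
C,im,_=ld("w6"); zz=np.load("pics/w6_c.npz"); p=zz["p"]; g=lambda x,y:((x+.5)/3.7-.5+270,(y+.5)/3.7-.5+180)
a=np.radians(81-90);n=np.array([np.cos(a),np.sin(a),0])
for q,nm in [((198,120),"w6 mouth"),((199,195),"w6 hextop")]:
    o,d=ray(C,*g(*q)); c=p-.0148*n; k=((c-o)@n)/(d@n); print(nm,(o+k*d).round(4),"tcp z",p[2])
```

```text
visible bottom [ 0.5071 -0.1731  0.0599]
hex top [ 0.5071 -0.1733  0.0868]
cam [ 0.4367697  -0.1665321   0.23532488]
w6 mouth [ 0.5075 -0.1704  0.1117] tcp z 0.15933037576163808
w6 hextop [ 0.5075 -0.1704  0.1382] tcp z 0.15933037576163808
```

The hex top is 21.0 mm below the TCP, as before (21.1), so there's no slip in the grip. The mouth is at about 0.0605, roughly 3 mm above the estimated floor (0.0575). It's either on the floor or jammed, so I'll lift a little and press again with offsets.

```bash
python3 -m jog '1 0 0 2 0;1 -0.8 0.4 2 0;1 -0.8 0.4 0 0;1 -0.8 0.4 -1.5 0;1 -0.8 0.4 -2.5 0;1 -0.8 0.4 -2.5 0'; python3 -m jog '1 0 0 2 0;1 0.3 0.8 2 0;1 0.3 0.8 0 0;1 0.3 0.8 -1.5 0;1 0.3 0.8 -2.5 0;1 0.3 0.8 -2.5 0'
```

```text
time: 12.42
position: [0.5216, -0.1753, 0.1077]
ee_rot: [2.337, 2.088, 0.015]
wrist_force: [-7.0, 2.8, 27.9]
width: 0.0222
time: 13.18
position: [0.5226, -0.1746, 0.1077]
ee_rot: [2.336, 2.088, 0.016]
wrist_force: [-7.5, 4.5, 31.3]
width: 0.0221
```

It stops at the same height (0.1077) at three lateral positions, which suggests the floor. I'll check the height hypotheses by projecting the boss rim into w2 and w7 for each.

Run:
```python
from h import *
n=np.array([.9868,-.1621,0]);l=np.array([.1621,.9868,0])
for nm,k,x0,y0 in [("w7",3,250,150),("w2",5,270,130),("w6",8,270,170)]:
    C,im,p=ld(nm)
    for seat in(.0525,.0575,.0605):
        ax=np.array([.5213,-.1751,seat+.008])
        f=lambda P:(((proj(C,P)-[x0,y0]+.5)*k-.5)).round(1)
        print(nm,seat,"boss far",f(ax-.028*n),"L",f(ax-.028*l),"R",f(ax+.028*l),"nut far",f(ax-.011*n+[0,0,.006]),"nutbase",f(ax-.011*n-[0,0,.008]), "boss foot far",f(ax-.028*n-[0,0,.023]),"body far", f(ax-.044*n-[0,0,.023]))
```

```text
w7 0.0525 boss far [227.6 116.9] L [ 73.4 249. ] R [365.1 262.3] nut far [222.9 215.6] nutbase [222.4 186.8] boss foot far [226.2  82. ] body far [230.6   4.6]
w7 0.0575 boss far [228.  125.7] L [ 69.9 260.7] R [368.9 274.1] nut far [223.2 226.9] nutbase [222.6 196.7] boss foot far [226.5  88.9] body far [231.    9.9]
w7 0.0605 boss far [228.2 131.1] L [ 67.7 267.9] R [371.2 281.6] nut far [223.3 234. ] nutbase [222.7 202.8] boss foot far [226.7  93.3] body far [231.2  13.1]
w2 0.0525 boss far [297.2 138. ] L [140.3 292.3] R [453.  291.6] nut far [297.5 241.7] nutbase [296. 221.] boss foot far [294.9 112.1] body far [295.2  25.8]
w2 0.0575 boss far [297.8 144.1] L [138.3 300.8] R [456.1 300. ] nut far [298.1 249.5] nutbase [296.5 228.1] boss foot far [295.4 117.4] body far [295.7  29.9]
w2 0.0605 boss far [298.1 147.9] L [137.1 306. ] R [457.9 305.2] nut far [298.4 254.4] nutbase [296.9 232.6] boss foot far [295.7 120.7] body far [296.   32.4]
w6 0.0525 boss far [405.3 -28.5] L [ 78.4 259.7] R [700.2 288.8] nut far [395.5 179.7] nutbase [396.3 131. ] boss foot far [405.8 -88. ] body far [ 414.3 -257.3]
w6 0.0575 boss far [405.1 -14.1] L [ 71.8 279.4] R [705.9 308.9] nut far [395.1 198.4] nutbase [396.  147.8] boss foot far [405.7 -75.9] body far [ 414.3 -248.2]
w6 0.0605 boss far [405.1  -5.1] L [ 67.6 291.6] R [709.5 321.4] nut far [394.9 210. ] nutbase [395.8 158.2] boss foot far [405.6 -68.5] body far [ 414.4 -242.7]
```

Images give a seat height of 0.0575–0.0605 and rule out the rim (0.0525). To exclude a jam, I'll relieve the lateral force and wiggle the yaw under a light press.

```bash
python3 -m jog '1 -0.6 -0.3 3 0;1 -1 -0.4 3 0;1 -1 -0.4 3 0'; python3 -m jog '1 0 0 -1.5 0;1 0 0 -3 0.03;1 0 0 -4 -0.03;1 0 0 -4.5 0.03;1 0 0 -4.5 -0.03;1 0 0 -4.5 0;1 0 0 -4.5 0'
```

```text
time: 13.55
position: [0.5213, -0.1749, 0.11]
ee_rot: [2.337, 2.088, 0.016]
wrist_force: [-0.6, 0.3, -1.2]
width: 0.0223
time: 14.42
position: [0.5223, -0.1752, 0.1077]
ee_rot: [2.335, 2.087, 0.017]
wrist_force: [-4.8, 2.4, 22.3]
width: 0.0222
```

The stop is at 0.1077 again, with free motion 2 mm above it, so this is the floor and not a jam. The tool has picked up about 0.5° of tilt. I'll unload, let go briefly so the socket seats itself straight, look, and grip again.

```bash
python3 -m jog '1 -0.8 0.2 0.5 0;1 -0.8 0.2 0.5 0;0.55 -0.8 0.2 0.5 0;0.55 -0.8 0.2 0.5 0;0.55 -0.8 0.2 0.5 0'; python3 snap.py wrist w8
python3 - <<'E'
from h import *
im=np.load("pics/w8.npy")[150:340,250:400]; cv2.imwrite("pics/w8c.png",cv2.convertScaleAbs(cv2.resize(im,None,fx=3,fy=3,interpolation=cv2.INTER_CUBIC),alpha=1.3))
E
```

```text
time: 15.05
position: [0.5215, -0.175, 0.108]
ee_rot: [2.335, 2.088, 0.017]
wrist_force: [0.7, -0.2, -0.2]
width: 0.0383
15.1 [ 0.52150717 -0.17496878  0.10812064] [2.33516142 2.08742753 0.01742003] 0.038586706390099056 [-0.29464742  0.93514668  0.30678028]
```

View pics/w8c.png

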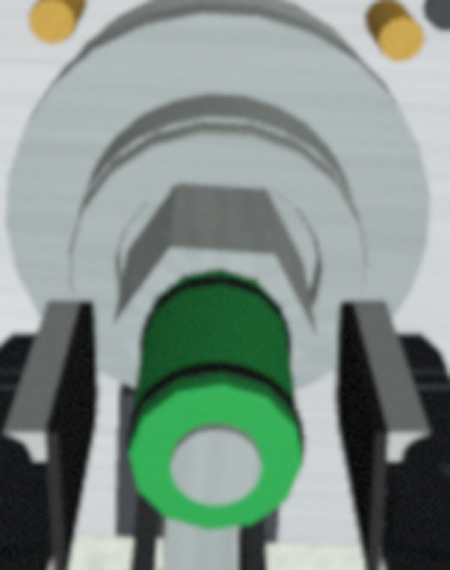

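Released, the socket stays upright and doesn't sink: its mouth edge is at crop y=185 and its top at (216,465), as before. It was already home. I'll grip again with a slight downward push.

```bash
python3 -m jog '1 0 0 0 0;1 0 0 0 0;1 0 0 0 0;1 0 0 0 0;1 0 0 -1 0;1 0 0 -1 0;1 0 0 -1 0'; python3 snap.py wrist w9; python3 snap.py side s9; python3 snap.py top t9
python3 - <<'E'
from h import *
for n,(x,y,w,h) in dict(w9=(250,150,150,190),s9=(280,60,120,220),).items():
    im=np.load(f"pics/{n}.npy")[y:y+h,x:x+w]; k=3 if h>150 else 5; cv2.imwrite(f"pics/{n}c.png",cv2.convertScaleAbs(cv2.resize(im,None,fx=k,fy=k,interpolation=cv2.INTER_CUBIC),alpha=1.3))
E
```

```text
time: 15.98
position: [0.5217, -0.1751, 0.1082]
ee_rot: [2.335, 2.087, 0.018]
wrist_force: [-4.6, 0.5, 13.9]
width: 0.0222
16.025 [ 0.52173056 -0.17506716  0.1082284 ] [2.33455746 2.08716304 0.01781874] 0.022158839388496908 [-4.14123419e+00 -1.43000853e-02  1.46612818e+01]
16.075 [ 0.52170823 -0.17508087  0.10823807] [2.33458317 2.08713489 0.01780412] 0.02257964848678331 [-4.44690459  0.63645059 14.01324793]
16.125 [ 0.52172581 -0.17510296  0.10825206] [2.33460665 2.0870607  0.01784976] 0.022428416637386542 [-4.46334882  0.58224963 14.90129826]
```

View pics/w9c.png

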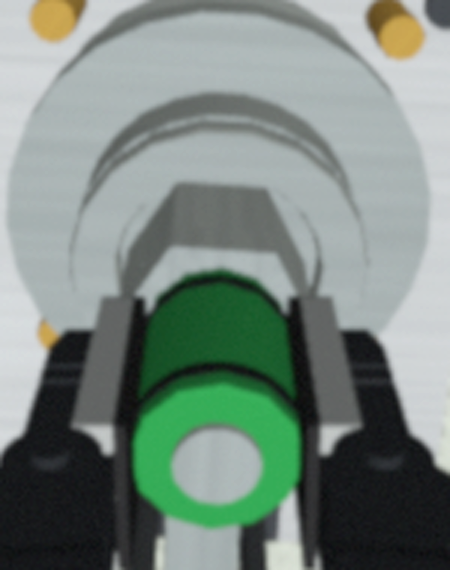

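View pics/s9c.png

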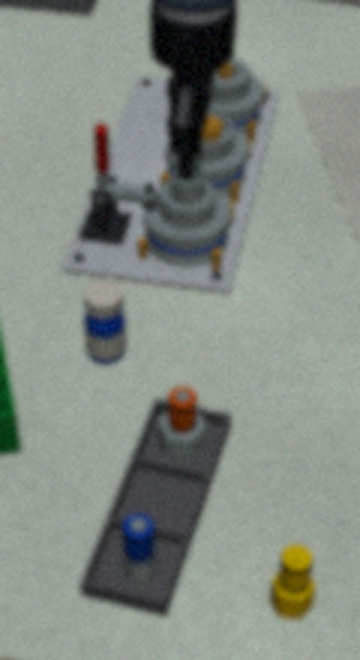

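View pics/t9.png

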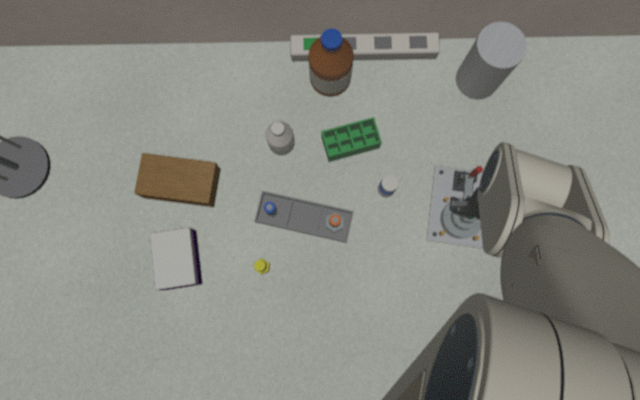

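One last check: whether the mouth sits inside the recess rim.

Run:
```python
from h import *
C,im,p=ld("w8")
c=im[195:260,280:365]; c=cv2.resize(c,None,fx=8,fy=8,interpolation=cv2.INTER_CUBIC)
g=cv2.createCLAHE(4,(4,4)).apply(cv2.cvtColor(c,cv2.COLOR_BGR2GRAY)); cv2.imwrite("pics/w8e.png",g)
n=np.array([.9868,-.1621,0]);l=np.array([.1621,.9868,0])
f=lambda P:((proj(C,P)-[280,195]+.5)*8-.5).round(0)
for s in(.0525,.0575,.0605):
    ax=np.array([.5213,-.1751,s+.008]);print(s,"recess far",f(ax-.0189*n),"L",f(ax-.0189*l),"R",f(ax+.0189*l))
print("mouth flat far",f(np.array([.5213,-.1751,.0605])-.0148*n))
```

```text
0.0525 recess far [355.  77.] L [ 78. 310.] R [602. 334.]
0.0575 recess far [355. 103.] L [ 72. 341.] R [609. 365.]
0.0605 recess far [356. 120.] L [ 68. 361.] R [613. 385.]
mouth flat far [352. 131.]
```

View pics/w8e.png

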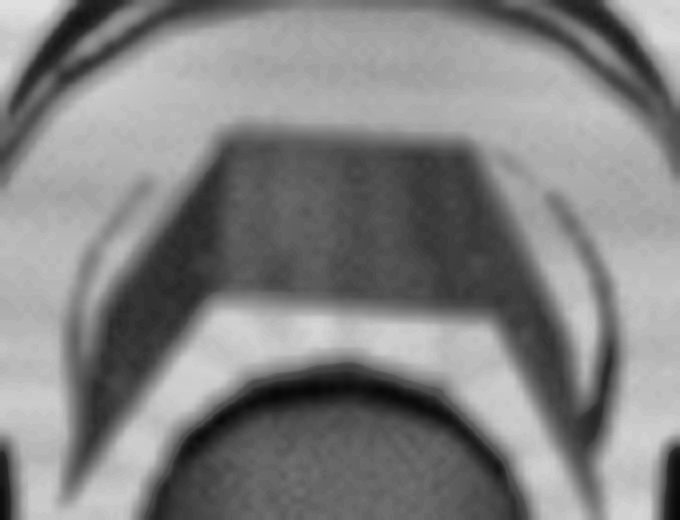

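The recess arc meets the mouth edge at y≈125–130, as predicted for home; stopped on the rim, it would show a gap of about 55 px. Handing in.

```bash
python3 -c "
from plant import *
s=read_state();print(s['time'],s['width'],s['wrist_force']);print(close_job())"
```

```text
16.125 0.022428416637386542 [-4.46334882  0.58224963 14.90129826]
the job is handed in; nothing more can be done
None
```

I swung the toggle clamp closed, then put the middle (green) socket over the clamped housing's nut. It fitted on the first try and I handed in at 16.1 s, still gripping it. The nut had measured about 22 mm across flats in the images, so I tried that socket first; the blue and orange ones never left the tray.

**Last checks**
- **Seating:** the socket stopped at the same height (TCP z 0.1077 m) on each of four presses, including three at different sideways positions and one with a yaw wiggle. It moved freely 2 mm above that.
- **Release test:** I let go of it once; it stayed upright and did not sink, so I gripped it again with about 14 N of downward push.
- **Recess view:** the recess edge lines up with the socket's mouth where it should when fully home.
- **Surroundings:** the clamp is closed with its handle upright. The jar, bottles, boxes and rack look unmoved.

**Disagreements**
- **Floor height:** the stop puts the recess floor at about 0.0605 m, while my first camera estimate was 0.0575 m.
- **Tilt:** the tool finished tilted by roughly 0.6°. I let go partly so the socket could stand straight, but I did not measure its own tilt.

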